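Open the cover of a curing pallet

ROBOT

A 6-joint arm with a two-finger parallel gripper is mounted at the origin on the work surface. World frame = base frame: x ahead of the robot, y to its left, z up, the work surface at z = 0. Lengths are in m, angles in degrees, forces in N, time in s.
With the tool pointing down it reaches from about 0.425 to 0.925 m from the base axis. Payload 12.5 kg.
Tool frame: the origin (TCP) lies on the centre line of the jaws, within the pads' length; the fingertips stand ctrl.nose_length ahead of it and the grasp point (between the pads) is the TCP (ctrl.nose_length is the distance from the TCP to the fingertips, in m); z points along the fingers, y is the line along which they close (so a half turn about z gives the same grasp; the last joint's range is limited). The gripper opens to 85 mm and grips with 20 to 120 N. Pads are 22 mm wide; open, the fingers measure 114 mm over their backs; the gripper's body (76 mm by 85 mm) begins 54 mm behind the grasp point. The pads swing forward as they close: fully open they stand 13 mm farther back than shut.
Start: joints at [-73.831, 28.126, 89.318, -0, 62.55, -6.05], TCP at [0.236, -0.579, 0.218] pointing down, gripper open.
Joint ranges: [-177.58, 177.58], [-47.91, 125.51], [2.72, 160], [-65.01, 245.01], [3.68, 167.84], [-153.87, 153.87]. Speed limits (degrees/s): [127.2, 127.2, 159.86, 180, 180, 180].

INTERFACE

Orientations are given as a 3x3 rotation matrix whose columns are the frame's x, y, z axes.
In Python, from bench import ctrl, eyes, job gives the robot as it stands. The module is installed in compiled form; this text tells all that it offers.
- The arm moves only by the shell command python3 -m creep 'ROWS' [FORCE]. ROWS is JSON, a list of rows, each an object with "delta_pos": the shift along the tool's x, y, z in cm, a list of three; "twist": the turn, a rotation vector about the tool's x, y, z in rad, a list of three; "gripper": the gripper command: -1 is shut, 1 is fully open, values between are in proportion. In form: [{"delta_pos": [dx, dy, dz], "twist": [wx, wy, wz], "gripper": gripper}, ...]. A call has 1 to 10 rows; each row is the pose to reach, as a shift and turn from the pose commanded when the call began, along the tool's axes at that moment; what a row does not reach only later rows make up. A row lasts 1/12 s, in which the tool goes at most 41.7 mm and 7.16 degrees, less where a joint would pass 70% of its speed; a pose out of reach is approached as far as the arm can. A call with a gripper value outside its range is refused whole. The fingers move at their own pace and stop on an object; FORCE is the grip in N (left out, the last holds). Time passes only in rows, so rows that repeat a pose let the fingers close. It gives the time, the measured TCP pose, the force, the opening and the grip force at its end, in the units of the state.
- ctrl.state(): the state, without advancing time (a new reading comes with each control period).
- eyes.get_image(name): name is "side" or "top"; returns the picture (400x640x3 uint8, blue, green, red); there is no depth.
- eyes.get_calibration(name): a dict with "K" (3x3 intrinsics, pixels), "k1" (the pictures are not rectified: a ray, as slopes to the right and down, at radius r is drawn at 1 + k1 r^2 times it, then the intrinsics apply), "R" (3x3) and "t" (3): a world point X has camera coordinates R X + t. Camera axes: x right, y down, z forward; pixel columns grow to the right and rows downward; lengths in m; the calibration is good to about 2 mm. A picture is of the moment at which its call begins. get_calibration takes no time and is no camera call.
- job.hand_in(): hands the job in; it is judged then, once.
Trained networks look in the newest picture that a camera, given by its name, has taken for a name from the list of things; names that differ only in an ending like _2 or _b are one class to them, and where a whole thing is asked for, a point or a joint stands for the part that bears it (a point fixed in the world has none). Each returns a list of dicts, best first, with "confidence" (0 to 1); they miss things now and then, are a little off and sometimes report something else, mostly with a low value. They report only what shows in the picture. A call takes as long as a camera call. They do not tell look-alikes from the thing itself.
- eyes.cut_out(camera, query): "region" (400x640 bool, what is visible of it) and "extent" ([left, top, right, bottom] in pixels, round what is visible of it).
- eyes.tip_of(camera, query): "at" ([row, column] in pixels: a listed point, or the origin of a listed thing).
The state is a dict: "time_s": time; "joint_pos": joint angles; "dq": joint speeds; "effort": joint torques, N m; "position": TCP position; "orientation": TCP orientation; "ft_force": force on the tool from outside, world axes, zero at the start; "torque": the same for the moment, N m; "width": finger opening in m; "grasp_force": force on a finger pad.
Only numpy, scipy, OpenCV 4.12 (cv2) and the standard library are available. Lean on these libraries where they do the work, as an engineer would, in place of code of your own. Each camera call takes 0.05 s, during which the arm holds its last target. There are 200 camera calls.

TASK

Turn both red swing tabs of the aluminium pallet aside until they are clear of the yellow-edged clear cover plate, then lift the plate out by its yellow grip and lay it flat, grip up, on the floor of the blue tray, setting it down before you let go. Leave the tabs turned aside, leave the black shells lying in their pockets, and do not knock over or shift the other things on the bench.

Things in the scene. Friction and masses are not known exactly. Their poses are not given: they have to be found in the camera images.
- pallet: Aluminium pallet fixed to the bench, 198 (x) x 128 (y) x 30 mm high; origin at the centre of its underside, z up, x along its long side. A recess 134 x 104 mm and 6 mm deep in its top holds the cover plate flush with the top (ledge at 24 mm). Below lie 8 pockets. A red swing tab is pivoted at each of its short ends. Pallet and tray may each be on the left or the right, turned up to 20 degrees.
- cover: Loose clear cover plate with yellow edges, 130 (x) x 100 (y) x 6 mm, about 0.12 kg, lying in the pallet's recess with 2 mm play on each side and free to lift out once both tabs are aside. Origin at the centre of its underside, z up, x along its long side. On its top, centred, stands a yellow grip rib 60 mm long (x), 12 mm thick (y), from 6 to 30 mm above the origin.
- tab_a (a joint): Angle of the red tab at the pallet's +x end, rad, positive anticlockwise seen from above. At 0 it points along the pallet towards the plate and covers its edge by 18 mm; it starts within 0.35 of 0. It turns both ways to stops at -1.75 and 1.75, rubs lightly (about 1 N at the pin) and stays where it is left. Beyond 1.2 either way it is clear of the plate.
- tab_b (a joint): The same for the red tab at the pallet's -x end (0: points towards the plate, along the pallet's +x; positive anticlockwise from above).
- tab_a_pivot (a point): Pivot axis of tab_a at the underside of the tab, 2 mm above the pallet's top, 83 mm from the pallet's centre towards +x. The tab is 5 mm thick, 12 mm wide and reaches 36 mm from the pivot; the round boss on the pivot rises 7 mm above this point.
- tab_a_pin (a point): Top of the upright red thumb pin on tab_a, 30 mm from the pivot; the pin is 8 mm in diameter and stands 20 mm above the tab (its top is 57 mm above the bench). Push it sideways to turn the tab.
- tab_b_pivot (a point): Pivot axis of tab_b, as for tab_a, 83 mm from the pallet's centre towards -x.
- tab_b_pin (a point): Top of the thumb pin of tab_b, as for tab_a.
- tray: Blue open tray fixed to the bench, 172 (x) x 142 (y) x 22 mm high, walls and floor 5 mm thick, inside 162 x 132 mm; origin at the centre of its underside, x along its long side. Empty.
- tray_in (a point): Centre of the tray's inner floor, 5 mm above the bench, axes as the tray's.
- shell0: Black oblong plastic shell, 38 x 20 x 8 mm, loose in a pocket of the pallet under the cover; origin at the centre of its underside.
- shell1: Black oblong plastic shell, 38 x 20 x 8 mm, loose in a pocket of the pallet under the cover; origin at the centre of its underside.
- shell2: Black oblong plastic shell, 38 x 20 x 8 mm, loose in a pocket of the pallet under the cover; origin at the centre of its underside.
- shell3: Black oblong plastic shell, 38 x 20 x 8 mm, loose in a pocket of the pallet under the cover; origin at the centre of its underside.
- jar: Small amber jar, 36 mm across, 50 mm high, standing between pallet and tray; origin under its centre. Leave alone.
- spare: Black shell as above, 38 x 20 x 8 mm, lying on the bench near the robot between pallet and tray; origin under its centre. Leave alone.
- driver: Screwdriver with orange handle, 150 mm long, lying on the right. Leave alone.
- flask: White bottle, 60 mm across, 130 mm high, standing on the left; origin under its centre. Leave alone.
- cup: Blue cup, 80 mm across, 100 mm high, on the right; origin under its centre. Leave alone.
- tape: Yellow tape roll core, 70 mm across, 18 mm high, on the left near the robot; origin under its centre. Leave alone.
Things that resemble listed ones, but are neither listed nor needed, are in the scene too. Several things have the shape of the tray; the one meant has the colours described above. Of the things that look like the cover, the smaller one is meant.

How it is judged (in metres and radians):
On the way, in this order (a step that is already met when the one before it is completed fails the run):
1. both tabs turned clear of the plate (more than 1.2 rad either way) with the plate still in its recess ((value of joint tab_a above 1.2 rad or value of joint tab_a below -1.2 rad) and (value of joint tab_b above 1.2 rad or value of joint tab_b below -1.2 rad) and distance of cover from where it was at the start of the episode below 0.006 m), for 0.1 s.
2. the plate lifted out of the pallet in the fingers, at least 20 mm above its recess (z of cover in the frame of pallet above 0.044 m and contact force between the fingers and cover above 0.3 N), for 0.1 s.
3. the plate, still in the fingers, lowered into the tray to within 8 mm of its floor (z of cover in the frame of tray_in between -0.004 and 0.008 m and x of cover in the frame of tray_in between -0.025 and 0.025 m and y of cover in the frame of tray_in between -0.025 and 0.025 m and contact force between the fingers and cover above 0.3 N), for 0.05 s.
At the end, for the whole second after the job is handed in: The plate lies flat (0.06 rad), grip up, at rest on the tray floor (under 8 mm above it), centred within 25 mm along each tray axis; both tabs are more than 1.2 rad from closed; the four shells lie within 15 mm and the six other things within 30 mm of where they began (z of cover in the frame of tray_in between -0.004 and 0.008 m and x of cover in the frame of tray_in between -0.025 and 0.025 m and y of cover in the frame of tray_in between -0.025 and 0.025 m and angle between cover's own z axis and vertical below 0.06 rad and linear speed of cover below 0.02 m/s and angular speed of cover below 0.2 rad/s and (value of joint tab_a above 1.2 rad or value of joint tab_a below -1.2 rad) and (value of joint tab_b above 1.2 rad or value of joint tab_b below -1.2 rad) and distance of each of shell0, shell1, shell2, shell3 from where it was at the start of the episode below 0.015 m and distance of each of jar, driver, spare, flask, cup, tape from where it was at the start of the episode below 0.03 m); the robot touches nothing.
It fails at once if a shell thrown out of its pocket (moved more than 15 mm) (distance of any of shell0, shell1, shell2, shell3 from where it was at the start of the episode above 0.015 m).
It fails at once if one of the other bench things moved more than 30 mm (distance of any of jar, driver, spare, flask, cup, tape from where it was at the start of the episode above 0.03 m).
It also fails if it takes over 62 s, if anything falls off the work surface, if the arm or the gripper's body presses on something with over 40 N, if the wrist force passes 120 N, or if a joint passes its speed limit or range.

## Working session

There is one attempt and no reset: what is moved stays moved. The work goes in short steps, Python scripts to look and compute and a shell command to move; the robot and the scene stay as the last step left them, time stands still between calls to the robot, and variables do not carry over. Pictures are saved under pics/ and viewed, at most 10 in all, crops included, and the job is handed in when it is done.

```bash
mkdir -p pics
cat > h.py <<'E'
import numpy as np, cv2
from bench import ctrl, eyes, job
def ray(cam,rc):
    c=eyes.get_calibration(cam);K=np.array(c["K"]);R=np.array(c["R"]);t=np.array(c["t"])
    d=np.array([c["k1"],0,0,0,0.])
    n=cv2.undistortPoints(np.array([[[rc[1],rc[0]]]],float),K,d)[0,0]
    return -R.T@t, R.T@np.array([n[0],n[1],1.])
def onz(cam,rc,z):
    o,v=ray(cam,rc); return o+v*(z-o[2])/v[2]
def pix(cam,X):
    c=eyes.get_calibration(cam);R=np.array(c["R"]);t=np.array(c["t"],float)
    p=cv2.projectPoints(np.array([X],float),cv2.Rodrigues(R)[0],t,np.array(c["K"]),np.array([c["k1"],0,0,0,0.]))[0][0,0]
    return p[::-1]
E
python3 - <<'E'
from h import *
for c in("top","side"):
    im=eyes.get_image(c);cv2.imwrite(f"pics/{c}0.png",im)
    k=eyes.get_calibration(c);print(c,-np.array(k["R"]).T@np.array(k["t"]))
Z=dict(tab_a_pivot=.032,tab_a_pin=.057,tab_b_pivot=.032,tab_b_pin=.057,pallet=0,cover=.024,tray=0,tray_in=.005,jar=0,spare=0)
for c in("top","side"):
  for q,z in Z.items():
    for r in eyes.tip_of(c,q)[:3]:
      print(c,q,round(r["confidence"],2),np.round(r["at"]),onz(c,r["at"],z).round(3)[:2])
s=ctrl.state();print(s["time_s"],s["position"],s["orientation"],ctrl.nose_length,s["width"])
E
```

```text
top [0.16722006 0.0146626  1.39328413]
side [0.09488129 0.56897435 0.75646522]
top tab_a_pivot 0.47 [152. 268.] [0.66  0.174]
top tab_a_pivot 0.31 [174. 325.] [0.597 0.004]
top tab_a_pin 0.58 [161. 271.] [0.624 0.159]
top tab_b_pivot 0.48 [207. 270.] [0.493 0.159]
top tab_b_pin 0.64 [195. 270.] [0.521 0.157]
top pallet 0.56 [194. 395.] [ 0.552 -0.206]
top cover 0.96 [296. 166.] [0.232 0.434]
top cover 0.68 [180. 273.] [0.577 0.155]
top tray 0.87 [197. 398.] [ 0.542 -0.212]
top tray 0.63 [280. 254.] [0.287 0.196]
top tray_in 0.91 [276. 254.] [0.299 0.197]
top tray_in 0.73 [192. 395.] [ 0.554 -0.203]
top jar 0.72 [175. 324.] [0.602 0.005]
top spare 0.59 [234. 323.] [0.425 0.004]
side tab_a_pivot 0.62 [222. 224.] [0.659 0.167]
side tab_a_pin 0.49 [223. 234.] [0.618 0.167]
side tab_b_pivot 0.66 [245. 277.] [0.497 0.146]
side tab_b_pin 0.42 [236. 262.] [0.531 0.16 ]
side tab_b_pin 0.15 [135. 332.] [ 0.625 -0.308]
side pallet 0.58 [241. 252.] [0.578 0.154]
side cover 0.6 [235. 248.] [0.584 0.16 ]
side tray 0.94 [176. 336.] [ 0.535 -0.194]
side tray 0.94 [308. 334.] [0.293 0.195]
side tray_in 0.72 [304. 334.] [0.297 0.19 ]
side tray_in 0.58 [170. 334.] [ 0.553 -0.214]
side spare 0.56 [232. 328.] [0.43  0.014]
side spare 0.16 [237. 264.] [0.561 0.126]
1.1 [ 0.23638476 -0.57858272  0.21841833] [[ 9.25744731e-01  3.78149029e-01  6.79876918e-05]
 [ 3.78149033e-01 -9.25744730e-01 -6.23633652e-05]
 [ 3.93566013e-05  8.34420367e-05 -9.99999996e-01]] 0.019 0.08548976392967172
```

View pics/top0.png

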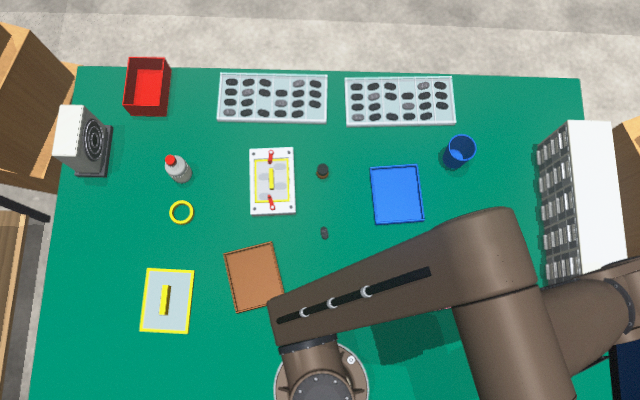

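View pics/side0.png

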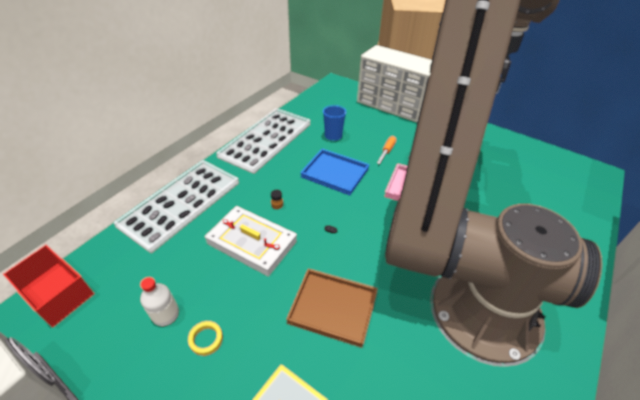

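The top view shows the pallet at about (row 180, col 272), with its tabs at (155, 270) and (202, 271). The blue tray is at (195, 397). The brown tray and the large plate at (300, 166) are decoys. Next I'll refine the poses from colour masks.

```bash
cat > m.py <<'E'
from h import *
def rect(cam,mask,z):
    cs=max(cv2.findContours(mask.astype(np.uint8),cv2.RETR_EXTERNAL,cv2.CHAIN_APPROX_NONE)[0],key=cv2.contourArea)
    P=np.array([onz(cam,(p[0][1],p[0][0]),z)[:2] for p in cs],np.float32)
    (c,s,a)=cv2.minAreaRect(P*1000); return np.round(c,1),np.round(s,1),round(a,1)
def blobs(cam,im,name,lo,hi,box,z):
    hsv=cv2.cvtColor(im,cv2.COLOR_BGR2HSV);m=cv2.inRange(hsv,lo,hi)
    if name=="red": m|=cv2.inRange(hsv,(172,lo[1],lo[2]),(180,255,255))
    r0,r1,c0,c1=box;k=np.zeros_like(m);k[r0:r1,c0:c1]=m[r0:r1,c0:c1];return k
E
python3 - <<'E'
from m import *
im=eyes.get_image("top")
m=blobs("top",im,"blue",(100,120,60),(125,255,255),(155,235,355,435),0)
for z in(0,.022):print("tray",z,rect("top",m,z))
for q in("pallet","tray"):
  for r in eyes.cut_out("top",q)[:3]:
    print(q,r["confidence"],r["extent"],rect("top",r["region"],.03),rect("top",r["region"],.022))
m=blobs("top",im,"w",(0,0,110),(180,60,255),(140,222,240,302),0)
print("pallet white",rect("top",m,.03))
r=blobs("top",im,"red",(0,120,60),(8,255,255),(140,222,240,302),0)
n,l,st,ce=cv2.connectedComponentsWithStats(r)
print(st,ce)
y=blobs("top",im,"y",(22,120,100),(38,255,255),(140,222,240,302),0)
print("cover y",rect("top",y,.03)); e=blobs("top",im,"y",(22,120,100),(38,255,255),(165,190,264,278),0)
print("rib",rect("top",e,.054))
cv2.imwrite("pics/z.png",np.hstack([cv2.resize(im[140:225,235:305],None,fx=7,fy=7,interpolation=cv2.INTER_CUBIC)]))
E
```

```text
tray 0 (array([ 551.7, -208.7]), array([178.4, 146.4]), 6.1)
tray 0.022 (array([ 545.6, -205.1]), array([175.6, 144.1]), 6.1)
pallet 0.6 [250.3, 150.4, 296.9, 216.2] (array([572.1, 156.9]), array([204. , 127.4]), 3.4) (array([574.4, 157.8]), array([205.2, 128.1]), 3.4)
tray 0.95 [370.4, 164.9, 423.7, 226.6] (array([ 543.7, -202.7]), array([174.6, 143.8]), 5.7) (array([ 546. , -203.9]), array([175.6, 144.6]), 5.7)
tray 0.84 [222.0, 241.3, 283.3, 314.0] (array([294.2, 193.3]), array([173.5, 144.8]), 15.9) (array([295. , 194.4]), array([174.5, 145.7]), 15.9)
tray 0.16 [167.6, 199.2, 195.9, 224.8] (array([472.7, 412.3]), array([72.3, 65.9]), 48.0) (array([474.5, 414.7]), array([72.7, 66.2]), 48.0)
pallet white (array([572.6, 157.6]), array([203.8, 130. ]), 4.3)
[[     0      0    640    400 255923]
 [   268    153      5     11     34]
 [   268    195      6     12     38]
 [   271    207      4      3      5]] [[319.51484235 199.50521446]
 [269.85294118 157.94117647]
 [270.10526316 200.39473684]
 [272.8        208.4       ]]
cover y (array([578.6, 160.6]), array([64. , 11.5]), 7.3)
rib (array([571.4, 158. ]), array([62.9, 11.3]), 7.3)
```

View pics/z.png

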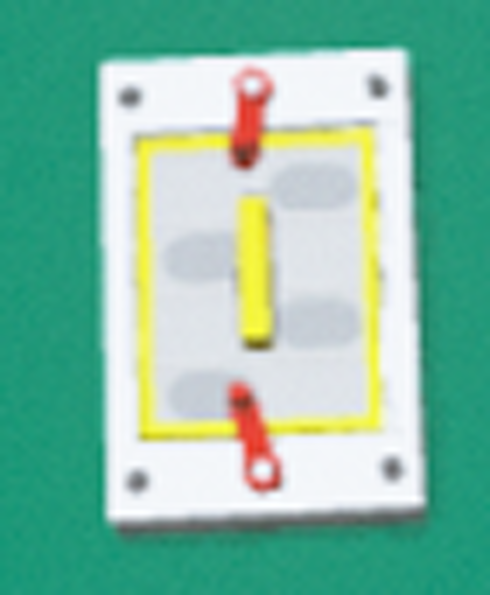

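The zoom shows the pivots at about (152, 271) and (207, 272.4). Both pins lean toward image left (+y), so I'll push both tabs that way. Now I'll compute the frame and the first move.

```bash
cat > g.py <<'E'
from h import *
C=np.array([.5740,.158]);YAW=np.radians(4.8)
def P(x,y): # pallet local mm -> world
    c,s=np.cos(YAW),np.sin(YAW); return C+np.array([[c,-s],[s,c]])@np.array([x,y])/1000
def go(xyz,yaw=YAW):
    s=ctrl.state();R=np.array(s["orientation"]);p=np.array(s["position"])
    d=R.T@(np.array(xyz)-p)*100
    w=[np.cos(yaw),np.sin(yaw)];T=np.array([[w[0],w[1],0],[w[1],-w[0],0],[0,0,-1.]]).T
    tw=cv2.Rodrigues(R.T@T)[0].ravel()
    print("t",s["time_s"],"pos",p.round(4),"f",np.round(s["ft_force"],1),"w",round(s["width"],4),round(s["grasp_force"],1));print("  delta cm",d.round(2),"twist",tw.round(3))
E
python3 - <<'E'
from g import *
a=onz("top",(140+85/7,235+252/7),.039)[:2];b=onz("top",(140+470/7,235+262/7),.039)[:2]
print(a,b,(a+b)/2,np.linalg.norm(a-b),np.degrees(np.arctan2(*(a-b)[::-1])))
for n,z in(("out corners",.03),): 
  for q in((100,62),(408,50),(425,507),(108,520)): print(onz("top",(140+q[1]/7,235+q[0]/7),z)[:2])
for q in((140,138),(370,130),(378,428),(145,437)): print("cover",onz("top",(140+q[1]/7,235+q[0]/7),.03)[:2])
for q in((243,155),(238,390)): print("pintop",onz("top",(140+q[1]/7,235+q[0]/7),.052)[:2])
go([*P(58,-20),.13])
E
```

```text
[0.65617574 0.16300484] [0.49100356 0.15079658] [0.57358965 0.15690071] 0.16562273635108127 4.227178526256613
[0.66796249 0.22854916]
[0.67679235 0.09902068]
[0.47945068 0.08444823]
[0.47048271 0.21351313]
cover [0.634714   0.20975388]
cover [0.64083237 0.11355836]
cover [0.51216578 0.10496637]
cover [0.50575861 0.20036601]
pintop [0.62093978 0.16377524]
pintop [0.5209149 0.1608116]
t 1.25 pos [ 0.2364 -0.5786  0.2184] f [ 0.  -0.3 -0.4] w 0.0855 0.0
  delta cm [ 64.05 -51.78   8.84] twist [ 0.    -0.     0.304]
```

```bash
sed -i 's/C=np.array.*/C=np.array([.5736,.157]);YAW=np.radians(4.25)/' g.py
python3 -m creep '[{"delta_pos":[64,-51.7,2],"twist":[0,0,0.314],"gripper":-1},{"delta_pos":[64,-51.7,2],"twist":[0,0,0.314],"gripper":-1},{"delta_pos":[64,-51.7,2],"twist":[0,0,0.314],"gripper":-1},{"delta_pos":[64,-51.7,2],"twist":[0,0,0.314],"gripper":-1},{"delta_pos":[64,-51.7,2],"twist":[0,0,0.314],"gripper":-1},{"delta_pos":[64,-51.7,2],"twist":[0,0,0.314],"gripper":-1},{"delta_pos":[64,-51.7,2],"twist":[0,0,0.314],"gripper":-1},{"delta_pos":[64,-51.7,2],"twist":[0,0,0.314],"gripper":-1},{"delta_pos":[64,-51.7,2],"twist":[0,0,0.314],"gripper":-1},{"delta_pos":[64,-51.7,2],"twist":[0,0,0.314],"gripper":-1}]' 40
python3 -c "
from g import *
go([*P(58,-20),.13])"
```

```text
time_s: 2.08
position: [0.438, -0.2119, 0.2085]
orientation: [[0.997, 0.073, 0.001], [0.073, -0.997, -0.0], [0.0, 0.0, -1.0]]
ft_force: [1.1, 0.3, -0.6]
width: -0.0002
grasp_force: 0.0
t 2.0833 pos [ 0.438  -0.2119  0.2085] f [ 1.1  0.3 -0.6] w -0.0002 0.0
  delta cm [ 22.04 -33.8    7.84] twist [ 0.    -0.    -0.001]
```

```bash
python3 -m creep '[{"delta_pos":[22,-33.8,7.8],"twist":[0,0,0],"gripper":-1},{"delta_pos":[22,-33.8,7.8],"twist":[0,0,0],"gripper":-1},{"delta_pos":[22,-33.8,7.8],"twist":[0,0,0],"gripper":-1},{"delta_pos":[22,-33.8,7.8],"twist":[0,0,0],"gripper":-1},{"delta_pos":[22,-33.8,7.8],"twist":[0,0,0],"gripper":-1},{"delta_pos":[22,-33.8,7.8],"twist":[0,0,0],"gripper":-1},{"delta_pos":[22,-33.8,7.8],"twist":[0,0,0],"gripper":-1},{"delta_pos":[22,-33.8,7.8],"twist":[0,0,0],"gripper":-1},{"delta_pos":[22,-33.8,7.8],"twist":[0,0,0],"gripper":-1},{"delta_pos":[22,-33.8,7.8],"twist":[0,0,0],"gripper":-1}]'
python3 - <<'E'
from g import *
go([*P(58,-20),.063])
cv2.imwrite("pics/a.png",cv2.resize(np.vstack([eyes.get_image("side")[150:300,160:340]]),None,fx=4,fy=4,interpolation=cv2.INTER_CUBIC)[:600])
E
```

```text
time_s: 2.92
position: [0.6327, 0.1422, 0.1297]
orientation: [[0.997, 0.074, 0.0], [0.074, -0.997, 0.0], [0.0, -0.0, -1.0]]
ft_force: [0.7, -0.6, 0.5]
width: -0.0001
grasp_force: 0.0
t 2.9167 pos [0.6327 0.1422 0.1297] f [ 0.7 -0.6  0.5] w -0.0001 0.0
  delta cm [0.02 0.08 6.67] twist [-0. -0.  0.]
```

View pics/a.png

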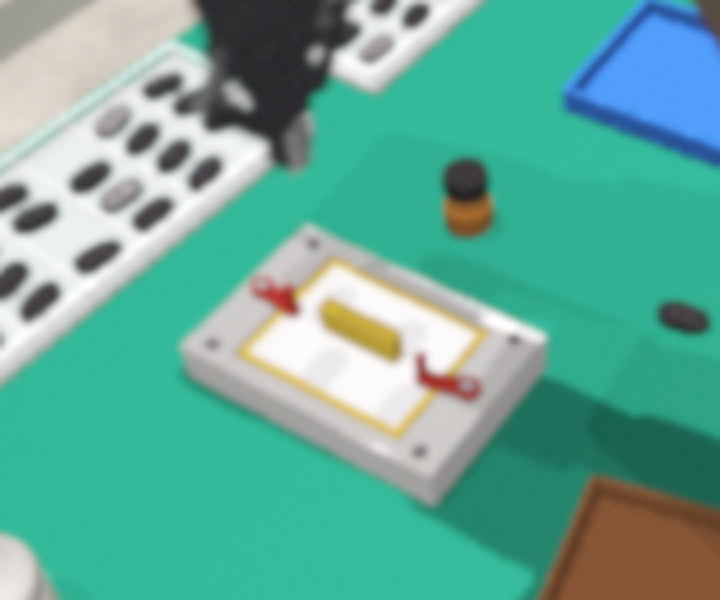

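```bash
python3 -m creep '[{"delta_pos":[0,0.1,3.5],"twist":[0,0,0],"gripper":-1},{"delta_pos":[0,0.1,6.7],"twist":[0,0,0],"gripper":-1},{"delta_pos":[0,0.1,6.7],"twist":[0,0,0],"gripper":-1},{"delta_pos":[0,-0.4,6.7],"twist":[0,0,0],"gripper":-1},{"delta_pos":[0.1,-0.9,6.7],"twist":[0,0,0],"gripper":-1},{"delta_pos":[0.2,-1.4,6.7],"twist":[0,0,0],"gripper":-1},{"delta_pos":[0.3,-1.9,6.7],"twist":[0,0,0],"gripper":-1},{"delta_pos":[0.4,-2.3,6.7],"twist":[0,0,0],"gripper":-1},{"delta_pos":[0.5,-2.6,6.7],"twist":[0,0,0],"gripper":-1},{"delta_pos":[0.5,-2.6,6.7],"twist":[0,0,0],"gripper":-1}]'
python3 -m creep '[{"delta_pos":[0,0.3,0],"twist":[0,0,0],"gripper":-1},{"delta_pos":[0,0.3,-4],"twist":[0,0,0],"gripper":-1},{"delta_pos":[-2,-1,-4],"twist":[0,0,0],"gripper":-1},{"delta_pos":[-2,-1.7,-4],"twist":[0,0,0],"gripper":-1}]'
python3 - <<'E'
from g import *
go([*P(43,24),.063])
cv2.imwrite("pics/b.png",cv2.resize(np.vstack([eyes.get_image("side")[180:280,190:310]]),None,fx=6,fy=6,interpolation=cv2.INTER_CUBIC)[:600])
E
```

```text
time_s: 3.8
position: [0.6352, 0.1666, 0.0638]
orientation: [[0.997, 0.074, 0.001], [0.074, -0.997, 0.0], [0.001, -0.0, -1.0]]
ft_force: [-0.7, 0.0, -0.7]
width: 0.0
grasp_force: 0.0
time_s: 4.13
position: [0.6123, 0.1813, 0.1049]
orientation: [[0.997, 0.073, 0.001], [0.073, -0.997, 0.0], [0.001, -0.0, -1.0]]
ft_force: [-0.2, -0.3, -0.2]
width: 0.0001
grasp_force: 0.0
t 4.1333 pos [0.6123 0.1813 0.1049] f [-0.2 -0.3 -0.2] w 0.0001 0.0
  delta cm [ 0.25 -0.26  4.19] twist [-0.    -0.001 -0.001]
```

View pics/b.png

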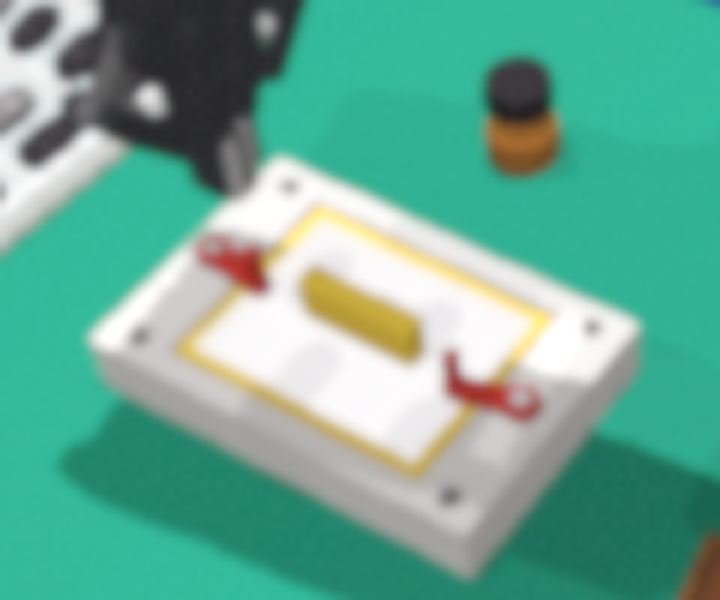

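Run:
```python
from g import *
p=np.array(ctrl.state()["position"])
f=lambda X:((pix("side",X)-[180,190])*6).round()
print("tip",f(p-[0,0,.019]),"tcp",f(p))
for th in(-.1,-.2,-.4,-.6,-.8,-1):
    q=P(83-30*np.cos(th),-30*np.sin(th)); print(th,f([*q,.057]),f([*q,.037]))
print("piv",f([*P(83,0),.039]))
cv2.imwrite("pics/c.png",cv2.resize(eyes.get_image("top")[130:230,220:320],None,fx=6,fy=6,interpolation=cv2.INTER_CUBIC))
```

```text
tip [239. 238.] tcp [208. 230.]
-0.1 [244. 255.] [275. 262.]
-0.2 [248. 250.] [279. 257.]
-0.4 [255. 238.] [286. 245.]
-0.6 [260. 225.] [291. 232.]
-0.8 [264. 211.] [295. 219.]
-1 [265. 197.] [296. 205.]
piv [242. 213.]
```

View pics/c.png

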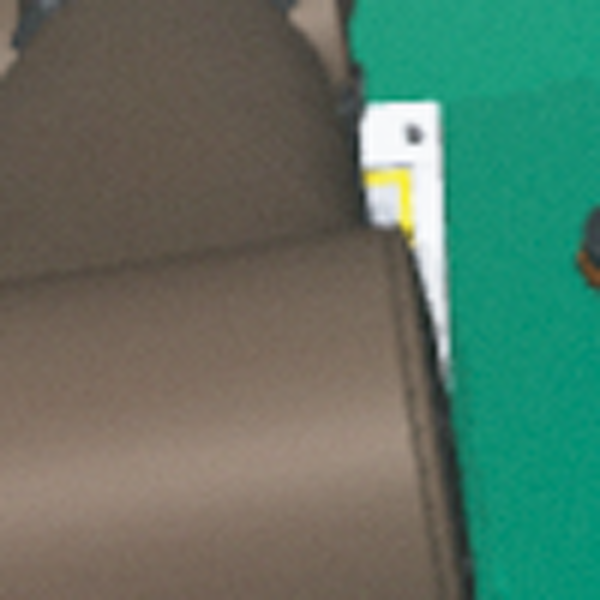

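Run:
```python
from g import *
p=np.array(ctrl.state()["position"])
im=cv2.resize(eyes.get_image("side")[120:240,160:320],None,fx=5,fy=5,interpolation=cv2.INTER_CUBIC)
f=lambda X:tuple(int(v) for v in ((pix("side",X)-[120,160])*5)[::-1])
for dz in(-.019,0,.054):cv2.drawMarker(im,f(p+[0,0,dz]),(255,0,255),0,14,2)
cv2.imwrite("pics/d.png",im)
```

```text
(no output)
```

View pics/d.png

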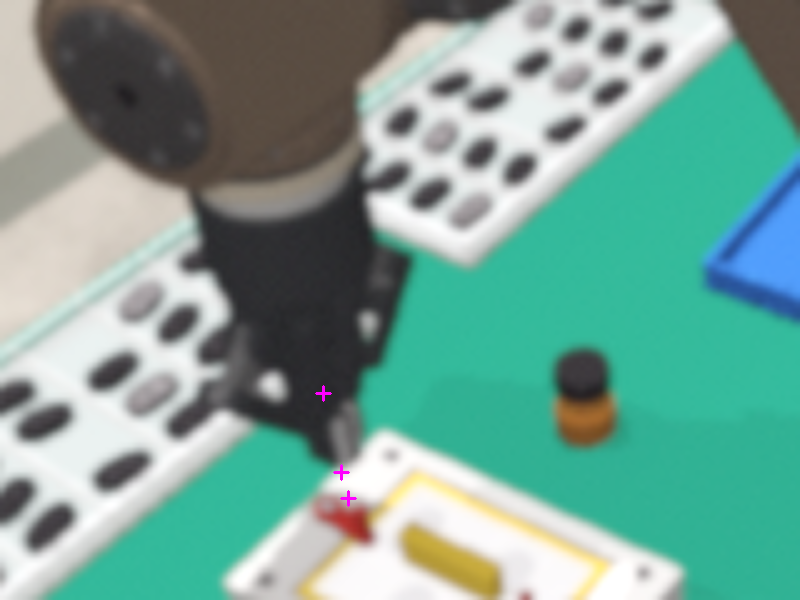

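```bash
python3 -m creep '[{"delta_pos":[-4,-2.9,0],"twist":[0,0,0],"gripper":-1},{"delta_pos":[-4,-2.9,0],"twist":[0,0,0],"gripper":-1},{"delta_pos":[-4,-2.9,2],"twist":[0,0,0],"gripper":-1},{"delta_pos":[-4,-2.9,4],"twist":[0,0,0],"gripper":-1},{"delta_pos":[-4,-2.9,5],"twist":[0,0,0],"gripper":-1},{"delta_pos":[-4,-2.9,5.3],"twist":[0,0,0],"gripper":-1},{"delta_pos":[-4,-2.9,5.3],"twist":[0,0,0],"gripper":-1}]'
python3 - <<'E'
from g import *
p=np.array(ctrl.state()["position"])
im=cv2.resize(eyes.get_image("side")[160:280,190:350],None,fx=5,fy=5,interpolation=cv2.INTER_CUBIC)
f=lambda X:tuple(int(v) for v in ((pix("side",X)-[160,190])*5)[::-1])
for dz in(-.019,0,.054):cv2.drawMarker(im,f(p+[0,0,dz]),(255,0,255),0,14,2)
cv2.imwrite("pics/e.png",im)
E
```

```text
time_s: 4.87
position: [0.5717, 0.2068, 0.0493]
orientation: [[0.997, 0.073, -0.002], [0.073, -0.997, -0.001], [-0.002, 0.0, -1.0]]
ft_force: [-0.4, -0.2, 0.8]
width: -0.0001
grasp_force: 0.0
```

View pics/e.png

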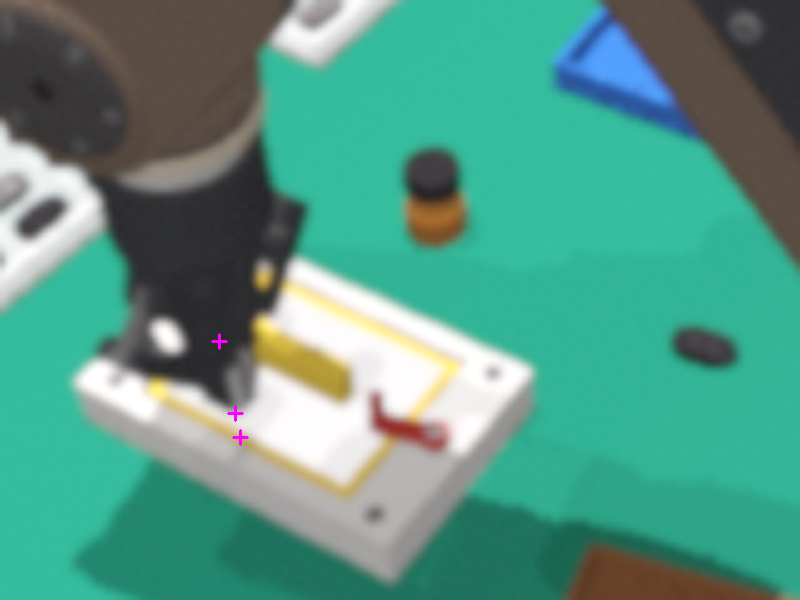

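```bash
for i in 1; do
python3 -m creep '[{"delta_pos":[0,0,0.3],"twist":[0,0,0],"gripper":-1},{"delta_pos":[0,0,0.5],"twist":[0,0,0],"gripper":-1},{"delta_pos":[0,0,0.5],"twist":[0,0,0],"gripper":-1}]'|egrep 'pos|ft'; done
python3 -m creep '[{"delta_pos":[0,0,0.3],"twist":[0,0,0],"gripper":-1},{"delta_pos":[0,0,0.3],"twist":[0,0,0],"gripper":-1}]'|egrep 'pos|ft'
```

```text
position: [0.5718, 0.2072, 0.0454]
ft_force: [0.3, 0.9, 0.3]
position: [0.5716, 0.2073, 0.0421]
ft_force: [0.6, -0.0, -0.5]
```

```bash
for i in 1; do
python3 -m creep '[{"delta_pos":[0,0,0.3],"twist":[0,0,0],"gripper":-1},{"delta_pos":[0,0,0.6],"twist":[0,0,0],"gripper":-1},{"delta_pos":[0,0,0.6],"twist":[0,0,0],"gripper":-1}]'|egrep 'pos|ft'; done
python3 -m creep '[{"delta_pos":[0,0,0.3],"twist":[0,0,0],"gripper":-1},{"delta_pos":[0,0,0.5],"twist":[0,0,0],"gripper":-1},{"delta_pos":[0,0,0.5],"twist":[0,0,0],"gripper":-1}]'|egrep 'pos|ft'
python3 -m creep '[{"delta_pos":[0,0,0.2],"twist":[0,0,0],"gripper":-1},{"delta_pos":[0,0,0.3],"twist":[0,0,0],"gripper":-1},{"delta_pos":[0,0,0.3],"twist":[0,0,0],"gripper":-1}]'|egrep 'pos|ft'
```

```text
position: [0.5714, 0.2072, 0.0356]
ft_force: [-1.0, -0.4, -0.2]
position: [0.5715, 0.2072, 0.0307]
ft_force: [0.5, 0.0, -1.3]
position: [0.5716, 0.2072, 0.028]
ft_force: [0.1, -0.2, -0.2]
```

```bash
for i in 1; do
python3 -m creep '[{"delta_pos":[0,0,0.2],"twist":[0,0,0],"gripper":-1},{"delta_pos":[0,0,0.2],"twist":[0,0,0],"gripper":-1}]'|egrep 'pos|ft'; done
python3 -m creep '[{"delta_pos":[0,0,0.2],"twist":[0,0,0],"gripper":-1},{"delta_pos":[0,0,0.2],"twist":[0,0,0],"gripper":-1}]'|egrep 'pos|ft'
python3 -m creep '[{"delta_pos":[0,0,0.2],"twist":[0,0,0],"gripper":-1},{"delta_pos":[0,0,0.2],"twist":[0,0,0],"gripper":-1}]'|egrep 'pos|ft'
```

```text
position: [0.5716, 0.2073, 0.026]
ft_force: [-0.7, 0.9, -0.0]
position: [0.5716, 0.2072, 0.024]
ft_force: [-0.0, 0.9, -0.3]
position: [0.5716, 0.2072, 0.0219]
ft_force: [0.3, -0.6, -0.1]
```

```bash
for i in 1; do
python3 -m creep '[{"delta_pos":[0,0,0.2],"twist":[0,0,0],"gripper":-1},{"delta_pos":[0,0,0.2],"twist":[0,0,0],"gripper":-1}]'|egrep 'pos|ft'; done
python3 -m creep '[{"delta_pos":[0,0,0.2],"twist":[0,0,0],"gripper":-1},{"delta_pos":[0,0,0.2],"twist":[0,0,0],"gripper":-1}]'|egrep 'pos|ft'
python3 -m creep '[{"delta_pos":[0,0,0.2],"twist":[0,0,0],"gripper":-1},{"delta_pos":[0,0,0.2],"twist":[0,0,0],"gripper":-1}]'|egrep 'time|pos|ft'
```

```text
position: [0.5716, 0.2073, 0.0199]
ft_force: [0.3, 0.9, 0.2]
position: [0.5716, 0.2072, 0.0179]
ft_force: [0.6, 0.1, 0.2]
time_s: 7.08
position: [0.5718, 0.2073, 0.0171]
ft_force: [-3.0, -2.0, 11.3]
```

```bash
python3 -m creep '[{"delta_pos":[0,0,-0.2],"twist":[0,0,0],"gripper":-1}]'|egrep 'pos|ft'
python3 - <<'E'
from g import *
p=np.array(ctrl.state()["position"])
im=cv2.resize(eyes.get_image("side")[205:265,200:280],None,fx=10,fy=10,interpolation=cv2.INTER_CUBIC)
f=lambda X:tuple(int(v) for v in ((pix("side",X)-[205,200])*10)[::-1])
for dx,dy,c in((0,0,(255,0,255)),(-11,14,(255,0,0)),(11,14,(255,0,0)),(11,-14,(0,255,0)),(-11,-14,(0,255,0))):
    q=p[:2]+(P(dx,dy)-C); cv2.drawMarker(im,f([*q,.031]),c,0,16,2)
cv2.imwrite("pics/f.png",im)
E
```

```text
position: [0.5717, 0.2073, 0.0185]
ft_force: [-0.9, 0.6, 0.1]
```

View pics/f.png

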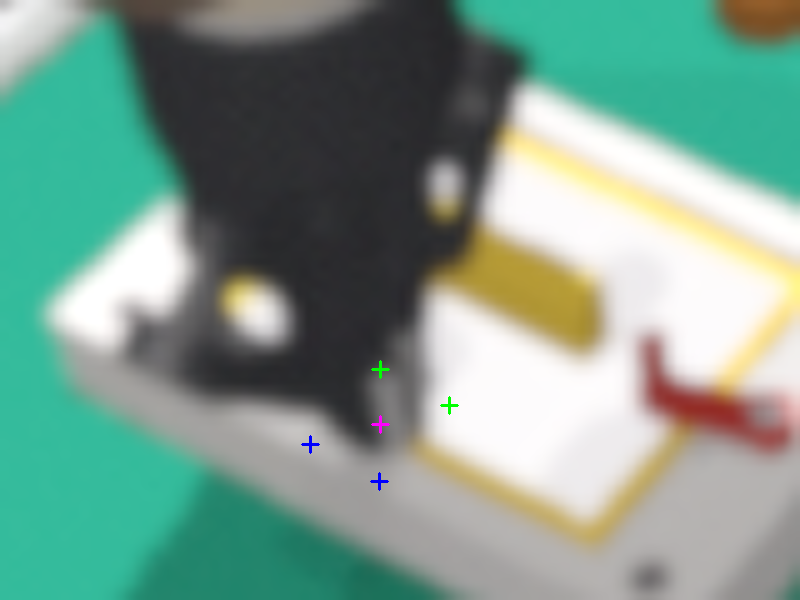

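The touch-down shows the shut fingertips are at TCP z + 12.5 mm, so reported z reads about 31 mm low. The horizontal position matches. I'll redo the push at the correct height.

```bash
python3 -m creep '[{"delta_pos":[0,0,-3],"twist":[0,0,0],"gripper":-1},{"delta_pos":[0,0,-5.5],"twist":[0,0,0],"gripper":-1},{"delta_pos":[3,3.5,-5.5],"twist":[0,0,0],"gripper":-1},{"delta_pos":[5.6,7,-5.5],"twist":[0,0,0],"gripper":-1},{"delta_pos":[5.6,7,-5.5],"twist":[0,0,0],"gripper":-1},{"delta_pos":[5.6,7,-4],"twist":[0,0,0],"gripper":-1},{"delta_pos":[5.6,7,-1.3],"twist":[0,0,0],"gripper":-1},{"delta_pos":[5.6,7,-1.3],"twist":[0,0,0],"gripper":-1}]'
python3 -m creep '[{"delta_pos":[0,-0.6,0],"twist":[0,0,0],"gripper":-1},{"delta_pos":[0.1,-1.1,0],"twist":[0,0,0],"gripper":-1},{"delta_pos":[0.2,-1.6,0],"twist":[0,0,0],"gripper":-1},{"delta_pos":[0.3,-2.1,0],"twist":[0,0,0],"gripper":-1},{"delta_pos":[0.3,-2.5,0],"twist":[0,0,0],"gripper":-1},{"delta_pos":[0.4,-2.8,0],"twist":[0,0,0],"gripper":-1},{"delta_pos":[0.4,-2.9,0],"twist":[0,0,0],"gripper":-1},{"delta_pos":[0.4,-2.9,0],"twist":[0,0,0],"gripper":-1}]'
python3 -m creep '[{"delta_pos":[0,0.3,0],"twist":[0,0,0],"gripper":-1},{"delta_pos":[0,0.3,-4],"twist":[0,0,0],"gripper":-1},{"delta_pos":[-1.7,-1.4,-4],"twist":[0,0,0],"gripper":-1},{"delta_pos":[-1.7,-1.4,-4],"twist":[0,0,0],"gripper":-1}]'
cat >> g.py <<'E'
def red():
    im=eyes.get_image("side");hsv=cv2.cvtColor(im,cv2.COLOR_BGR2HSV)
    m=cv2.inRange(hsv,(0,130,40),(8,255,255))|cv2.inRange(hsv,(172,130,40),(180,255,255));m[:210]=0;m[268:]=0;m[:,:215]=0;m[:,300:]=0
    n,l,s,c=cv2.connectedComponentsWithStats(m)
    for i in range(1,n):
        if s[i,4]>3: print("red blob l,t,w,h,n",s[i],"c",c[i].round(1))
    for q in("tab_a_pin","tab_b_pin"):
        for r in eyes.tip_of("side",q)[:2]:
            w=onz("side",r["at"],.057)[:2]-C;cc,ss=np.cos(YAW),np.sin(YAW)
            print(q,round(r["confidence"],2),"local mm",(np.array([[cc,ss],[-ss,cc]])@w*1000).round(1))
E
python3 - <<'E'
from g import *
red();go([*P(44,23),.0315])
E
```

```text
time_s: 7.88
position: [0.6306, 0.141, 0.0271]
orientation: [[0.997, 0.073, -0.006], [0.073, -0.997, -0.001], [-0.006, 0.0, -1.0]]
ft_force: [-1.1, -0.4, -0.6]
width: 0.0003
grasp_force: 0.0
time_s: 8.55
position: [0.6361, 0.1708, 0.0324]
orientation: [[0.997, 0.074, 0.004], [0.074, -0.997, -0.0], [0.004, 0.001, -1.0]]
ft_force: [4.1, -6.6, 1.7]
width: 0.0
grasp_force: 3.1
time_s: 8.88
position: [0.6151, 0.1855, 0.0733]
orientation: [[0.997, 0.075, 0.001], [0.075, -0.997, 0.001], [0.002, -0.001, -1.0]]
ft_force: [-0.0, 0.4, -0.1]
width: 0.0003
grasp_force: 0.0
red blob l,t,w,h,n [223 222   4  10  29] c [224.6 225.8]
red blob l,t,w,h,n [265 243   9   5  25] c [269.3 245.1]
tab_a_pin 0.53 local mm [62.8 21. ]
tab_b_pin 0.58 local mm [-44.1  14.2]
t 9.0333 pos [0.6165 0.1838 0.0714] f [-0.1 -0.4 -0.6] w 0.0003 0.0
  delta cm [-0.08  0.06  3.99] twist [-0. -0.  0.]
```

```bash
python3 -m creep '[{"delta_pos":[-0.2,0,2],"twist":[0,0,0],"gripper":-1},{"delta_pos":[-0.2,0,4],"twist":[0,0,0],"gripper":-1},{"delta_pos":[-0.2,0,4],"twist":[0,0,0],"gripper":-1},{"delta_pos":[0.3,0,4],"twist":[0,0,0],"gripper":-1},{"delta_pos":[0.8,-0.2,4],"twist":[0,0,0],"gripper":-1},{"delta_pos":[1.3,-0.4,4],"twist":[0,0,0],"gripper":-1},{"delta_pos":[1.8,-0.5,4],"twist":[0,0,0],"gripper":-1},{"delta_pos":[2.3,-0.5,4],"twist":[0,0,0],"gripper":-1},{"delta_pos":[2.55,-0.5,4],"twist":[0,0,0],"gripper":-1},{"delta_pos":[2.55,-0.5,4],"twist":[0,0,0],"gripper":-1}]'
python3 -m creep '[{"delta_pos":[-0.4,0,0],"twist":[0,0,0],"gripper":-1},{"delta_pos":[-0.4,0,-4],"twist":[0,0,0],"gripper":-1},{"delta_pos":[-4,2,-4],"twist":[0,0,0],"gripper":-1},{"delta_pos":[-8,5,-4],"twist":[0,0,0],"gripper":-1},{"delta_pos":[-12.5,4.7,-4],"twist":[0,0,0],"gripper":-1},{"delta_pos":[-12.5,4.7,-4],"twist":[0,0,0],"gripper":-1}]'
python3 - <<'E'
from g import *
red();go([*P(-58,-18),.0315])
E
```

```text
time_s: 9.87
position: [0.6425, 0.1904, 0.0315]
orientation: [[0.997, 0.074, 0.001], [0.074, -0.997, 0.0], [0.001, 0.0, -1.0]]
ft_force: [0.1, -0.0, 0.6]
width: -0.0002
grasp_force: 0.0
time_s: 10.37
position: [0.5144, 0.1328, 0.0713]
orientation: [[0.997, 0.073, -0.004], [0.073, -0.997, -0.001], [-0.004, 0.0, -1.0]]
ft_force: [1.0, 1.1, 0.7]
width: 0.0001
grasp_force: 0.0
red blob l,t,w,h,n [217 223   8   7  24] c [220.2 225.9]
red blob l,t,w,h,n [265 243  10   5  26] c [269.5 245.2]
tab_a_pin 0.6 local mm [69.9 35.6]
tab_b_pin 0.68 local mm [-51.8  14.8]
t 10.5167 pos [0.5207 0.1343 0.0719] f [ 1.3 -0.2  0.4] w 0.0 0.0
  delta cm [-0.36 -0.07  4.04] twist [ 0.    -0.001 -0.   ]
```

```bash
python3 -m creep '[{"delta_pos":[-0.4,0,2],"twist":[0,0,0],"gripper":-1},{"delta_pos":[-0.4,0,4],"twist":[0,0,0],"gripper":-1},{"delta_pos":[-0.4,-0.6,4],"twist":[0,0,0],"gripper":-1},{"delta_pos":[-0.4,-1.2,4],"twist":[0,0,0],"gripper":-1},{"delta_pos":[-0.5,-1.6,4],"twist":[0,0,0],"gripper":-1},{"delta_pos":[-0.6,-2.0,4],"twist":[0,0,0],"gripper":-1},{"delta_pos":[-0.7,-2.4,4],"twist":[0,0,0],"gripper":-1},{"delta_pos":[-0.8,-2.7,4],"twist":[0,0,0],"gripper":-1},{"delta_pos":[-0.8,-2.8,4],"twist":[0,0,0],"gripper":-1},{"delta_pos":[-0.8,-2.8,4],"twist":[0,0,0],"gripper":-1}]'
python3 -m creep '[{"delta_pos":[0,0.3,0],"twist":[0,0,0],"gripper":-1},{"delta_pos":[0,0.3,-4],"twist":[0,0,0],"gripper":-1},{"delta_pos":[1.8,-1.4,-4],"twist":[0,0,0],"gripper":-1},{"delta_pos":[1.8,-1.4,-4],"twist":[0,0,0],"gripper":-1}]'
python3 - <<'E'
from g import *
red();go([*P(-44,23),.0315])
E
```

```text
time_s: 11.35
position: [0.5085, 0.1612, 0.0314]
orientation: [[0.997, 0.075, -0.004], [0.075, -0.997, -0.002], [-0.004, 0.001, -1.0]]
ft_force: [-7.2, -10.6, 1.9]
width: 0.0001
grasp_force: 5.0
time_s: 11.68
position: [0.5308, 0.1791, 0.0741]
orientation: [[0.997, 0.074, 0.008], [0.074, -0.997, 0.002], [0.008, -0.001, -1.0]]
ft_force: [-0.1, -0.5, -0.0]
width: -0.0
grasp_force: 0.0
red blob l,t,w,h,n [217 223   8   7  24] c [220.2 225.9]
red blob l,t,w,h,n [265 247  11   6  36] c [269.2 249.1]
tab_a_pin 0.58 local mm [79.1 40.7]
tab_b_pin 0.53 local mm [-57.1  26.5]
t 11.8333 pos [0.5269 0.1771 0.0713] f [ 0.7 -0.   0.6] w -0.0003 0.0
  delta cm [0.11 0.05 3.98] twist [ 0. -0.  0.]
```

```bash
python3 -m creep '[{"delta_pos":[0.2,0,2],"twist":[0,0,0],"gripper":-1},{"delta_pos":[0.2,0,4],"twist":[0,0,0],"gripper":-1},{"delta_pos":[0.2,0,4],"twist":[0,0,0],"gripper":-1},{"delta_pos":[-0.3,0,4],"twist":[0,0,0],"gripper":-1},{"delta_pos":[-0.8,-0.2,4],"twist":[0,0,0],"gripper":-1},{"delta_pos":[-1.3,-0.4,4],"twist":[0,0,0],"gripper":-1},{"delta_pos":[-1.8,-0.5,4],"twist":[0,0,0],"gripper":-1},{"delta_pos":[-2.3,-0.5,4],"twist":[0,0,0],"gripper":-1},{"delta_pos":[-2.55,-0.5,4],"twist":[0,0,0],"gripper":-1},{"delta_pos":[-2.55,-0.5,4],"twist":[0,0,0],"gripper":-1}]'
python3 -m creep '[{"delta_pos":[0.4,0,0],"twist":[0,0,0],"gripper":-1},{"delta_pos":[0.4,0,-4],"twist":[0,0,0],"gripper":-1},{"delta_pos":[0.4,0,-7],"twist":[0,0,0],"gripper":1},{"delta_pos":[4,1,-7],"twist":[0,0,0],"gripper":1},{"delta_pos":[7,2.8,-7],"twist":[0,0,0],"gripper":1},{"delta_pos":[7,2.8,-7],"twist":[0,0,0],"gripper":1}]'
python3 - <<'E'
from g import *
red();go([*P(0,0),.06])
im=eyes.get_image("side");cv2.imwrite("pics/g.png",cv2.resize(im[195:275,200:306],None,fx=7,fy=7,interpolation=cv2.INTER_CUBIC))
E
```

```text
time_s: 12.67
position: [0.5008, 0.1801, 0.0316]
orientation: [[0.997, 0.074, -0.0], [0.074, -0.997, -0.0], [-0.0, 0.0, -1.0]]
ft_force: [-0.1, -0.6, -0.0]
width: -0.0004
grasp_force: 0.0
time_s: 13.17
position: [0.5787, 0.1554, 0.1022]
orientation: [[0.997, 0.072, 0.005], [0.072, -0.997, 0.0], [0.005, 0.0, -1.0]]
ft_force: [-1.4, 0.1, 0.4]
width: 0.0481
grasp_force: 0.0
red blob l,t,w,h,n [217 223   8   7  24] c [220.2 225.9]
red blob l,t,w,h,n [271 248   7   9  34] c [273.3 252.1]
tab_a_pin 0.49 local mm [84.1 36.2]
tab_b_pin 0.57 local mm [-77.1  41.9]
t 13.3167 pos [0.573  0.157  0.1008] f [ 0.5 -0.  -1. ] w 0.0703 0.0
  delta cm [0.07 0.   4.07] twist [ 0.     0.001 -0.001]
```

View pics/g.png

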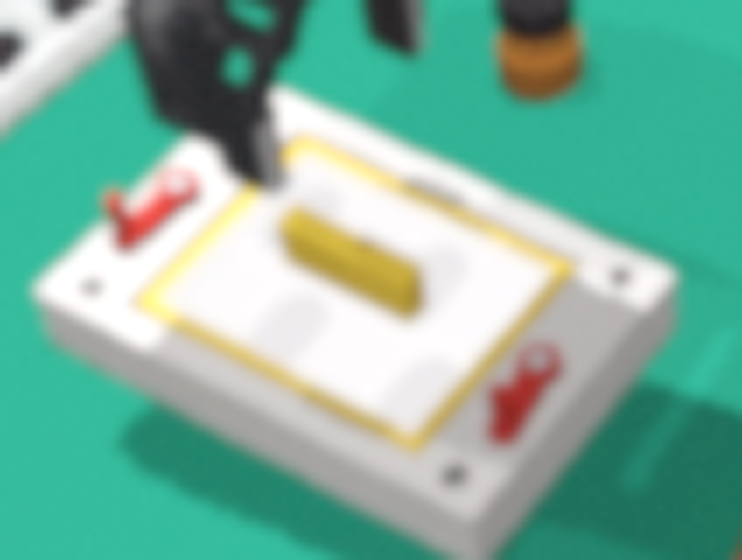

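The picture shows both tabs turned about 90° and clear of the plate, with the plate still in its recess. Now I'll grip the rib.

```bash
python3 -m creep '[{"delta_pos":[0.1,0,4],"twist":[0,0,0],"gripper":1},{"delta_pos":[0.1,0,6],"twist":[0,0,0],"gripper":1},{"delta_pos":[0.1,0,7],"twist":[0,0,0],"gripper":1},{"delta_pos":[0.1,0,7.8],"twist":[0,0,0],"gripper":1},{"delta_pos":[0.1,0,7.8],"twist":[0,0,0],"gripper":1},{"delta_pos":[0.1,0,7.8],"twist":[0,0,0],"gripper":-1},{"delta_pos":[0.1,0,7.8],"twist":[0,0,0],"gripper":-1},{"delta_pos":[0.1,0,7.8],"twist":[0,0,0],"gripper":-1},{"delta_pos":[0.1,0,7.8],"twist":[0,0,0],"gripper":-1},{"delta_pos":[0.1,0,7.8],"twist":[0,0,0],"gripper":-1}]' 40
python3 -m creep '[{"delta_pos":[0,0,0],"twist":[0,0,0],"gripper":-1},{"delta_pos":[0,0,0],"twist":[0,0,0],"gripper":-1},{"delta_pos":[0,0,0],"twist":[0,0,0],"gripper":-1},{"delta_pos":[0,0,0],"twist":[0,0,0],"gripper":-1}]'
```

```text
time_s: 14.2
position: [0.5746, 0.1574, 0.0239]
orientation: [[0.997, 0.074, 0.001], [0.074, -0.997, 0.0], [0.001, 0.0, -1.0]]
ft_force: [-0.8, 0.6, 0.0]
width: 0.0257
grasp_force: 0.0
time_s: 14.53
position: [0.5746, 0.1574, 0.0238]
orientation: [[0.997, 0.074, 0.001], [0.074, -0.997, -0.0], [0.001, 0.0, -1.0]]
ft_force: [-1.1, -0.1, 5.3]
width: 0.0113
grasp_force: 40.3
```

```bash
python3 -m creep '[{"delta_pos":[0,0,-0.5],"twist":[0,0,0],"gripper":-1},{"delta_pos":[0,0,-1.2],"twist":[0,0,0],"gripper":-1},{"delta_pos":[0,0,-2.2],"twist":[0,0,0],"gripper":-1},{"delta_pos":[0,0,-4],"twist":[0,0,0],"gripper":-1},{"delta_pos":[0,0,-6],"twist":[0,0,0],"gripper":-1},{"delta_pos":[0,0,-8],"twist":[0,0,0],"gripper":-1},{"delta_pos":[0,0,-10],"twist":[0,0,0],"gripper":-1},{"delta_pos":[0,0,-11],"twist":[0,0,0],"gripper":-1},{"delta_pos":[0,0,-11],"twist":[0,0,0],"gripper":-1}]'
python3 - <<'E'
from g import *
red()
for c in("top","side"):
  im=eyes.get_image(c)
  print(c,[(round(r["confidence"],2),np.round(r["at"])) for r in eyes.tip_of(c,"cover")], pix(c,[*np.array(ctrl.state()["position"])[:2],.134]))
go([.547,-.204,.134],np.radians(5.9))
E
```

```text
time_s: 15.28
position: [0.5753, 0.1575, 0.1359]
orientation: [[0.997, 0.074, 0.004], [0.074, -0.997, 0.001], [0.004, -0.0, -1.0]]
ft_force: [-0.3, 0.6, -0.7]
width: 0.0111
grasp_force: 39.4
red blob l,t,w,h,n [217 223   8   7  24] c [220.2 225.9]
red blob l,t,w,h,n [271 248   7   9  34] c [273.3 252.1]
tab_a_pin 0.58 local mm [80.1 25.7]
tab_b_pin 0.57 local mm [-28.1  27.9]
tab_b_pin 0.52 local mm [-79.2  27.9]
top [] [168.94182006 268.39548147]
side [(0.71, array([206., 246.]))] [206.56346411 245.60263215]
t 15.6333 pos [0.5741 0.1573 0.1323] f [ 1.2  0.8 -0.6] w 0.0111 39.4
  delta cm [-5.36 35.83 -0.16] twist [ 0.     0.002 -0.029]
```

```bash
python3 -m creep '[{"delta_pos":[-0.3,2,0],"twist":[0,0,-0.029],"gripper":-1},{"delta_pos":[-0.8,5,0],"twist":[0,0,-0.029],"gripper":-1},{"delta_pos":[-1.4,9,0],"twist":[0,0,-0.029],"gripper":-1},{"delta_pos":[-2,13,0],"twist":[0,0,-0.029],"gripper":-1},{"delta_pos":[-2.6,17,0],"twist":[0,0,-0.029],"gripper":-1},{"delta_pos":[-3.2,21,0],"twist":[0,0,-0.029],"gripper":-1},{"delta_pos":[-3.8,25,0],"twist":[0,0,-0.029],"gripper":-1},{"delta_pos":[-4.4,29,0],"twist":[0,0,-0.029],"gripper":-1},{"delta_pos":[-4.9,32.5,0],"twist":[0,0,-0.029],"gripper":-1},{"delta_pos":[-5.3,35,0],"twist":[0,0,-0.029],"gripper":-1}]'
python3 -m creep '[{"delta_pos":[0,0.8,0],"twist":[0,0,0],"gripper":-1},{"delta_pos":[0,0.8,2],"twist":[0,0,0],"gripper":-1},{"delta_pos":[0,0.8,4],"twist":[0,0,0],"gripper":-1},{"delta_pos":[0,0.8,6],"twist":[0,0,0],"gripper":-1},{"delta_pos":[0,0.8,6],"twist":[0,0,0],"gripper":-1}]'
python3 - <<'E'
from m import *
from g import go
im=eyes.get_image("side");p=np.array(ctrl.state()["position"])
for q in("cover","tray"):
  for r in eyes.tip_of("side",q)[:2]: print(q,r["confidence"],np.round(r["at"],1))
print("pred cover",pix("side",[*p[:2],p[2]]),"tray",pix("side",[.547,-.204,0]))
for r in eyes.cut_out("side","cover")[:2]:
  print(r["confidence"],r["extent"],rect("side",r["region"],p[2]+.003))
go([.547,-.204,.005],np.radians(5.9))
E
```

```text
time_s: 16.47
position: [0.5467, -0.1986, 0.1327]
orientation: [[0.995, 0.101, -0.001], [0.101, -0.995, -0.0], [-0.001, 0.0, -1.0]]
ft_force: [0.1, 0.8, -1.7]
width: 0.011
grasp_force: 39.4
time_s: 16.88
position: [0.5466, -0.2024, 0.0697]
orientation: [[0.995, 0.103, -0.005], [0.103, -0.995, 0.003], [-0.005, -0.003, -1.0]]
ft_force: [-0.2, 0.3, -1.9]
width: 0.0112
grasp_force: 39.4
cover 0.59 [156.  333.8]
tray 0.89 [171.8 335.9]
tray 0.73 [309.4 331.6]
pred cover [155.5500641  335.12061211] tray [173.37217712 334.38133271]
0.76 [254.1, 363.9, 324.2, 399.7] (array([258.7, 401.9]), array([121.8,  57.8]), 35.2)
0.74 [308.4, 143.1, 363.9, 170.1] (array([ 545.2, -199.6]), array([134.1, 107.7]), 7.1)
t 17.0833 pos [ 0.5487 -0.2034  0.0742] f [-0.4  0.  -1.3] w 0.0111 39.4
  delta cm [-0.18  0.03  6.92] twist [ 0.001 -0.001  0.   ]
```

```bash
python3 -m creep '[{"delta_pos":[-0.2,0,2],"twist":[0,0,0],"gripper":-1},{"delta_pos":[-0.2,0,4],"twist":[0,0,0],"gripper":-1},{"delta_pos":[-0.2,0,5.5],"twist":[0,0,0],"gripper":-1},{"delta_pos":[-0.2,0,6.3],"twist":[0,0,0],"gripper":-1},{"delta_pos":[-0.2,0,6.6],"twist":[0,0,0],"gripper":-1},{"delta_pos":[-0.2,0,6.8],"twist":[0,0,0],"gripper":-1},{"delta_pos":[-0.2,0,6.8],"twist":[0,0,0],"gripper":-1}]'
python3 -m creep '[{"delta_pos":[0,0,0.1],"twist":[0,0,0],"gripper":-1},{"delta_pos":[0,0,0.1],"twist":[0,0,0],"gripper":-1}]'
```

```text
time_s: 17.67
position: [0.5466, -0.2039, 0.0059]
orientation: [[0.995, 0.103, 0.001], [0.103, -0.995, -0.001], [0.001, 0.001, -1.0]]
ft_force: [-1.4, -0.1, -1.4]
width: 0.0104
grasp_force: 39.5
time_s: 17.83
position: [0.5465, -0.2039, 0.005]
orientation: [[0.995, 0.103, 0.001], [0.103, -0.995, -0.001], [0.001, 0.001, -1.0]]
ft_force: [-0.2, -0.5, -1.1]
width: 0.0108
grasp_force: 39.5
```

```bash
for i in 1; do python3 -m creep '[{"delta_pos":[0,0,0.1],"twist":[0,0,0],"gripper":-1},{"delta_pos":[0,0,0.1],"twist":[0,0,0],"gripper":-1}]'|egrep 'pos|ft';done
python3 -m creep '[{"delta_pos":[0,0,0.1],"twist":[0,0,0],"gripper":-1},{"delta_pos":[0,0,0.1],"twist":[0,0,0],"gripper":-1}]'|egrep 'pos|ft|grasp'
```

```text
position: [0.5465, -0.2039, 0.0048]
ft_force: [-3.4, 1.8, 11.5]
position: [0.5465, -0.204, 0.0047]
ft_force: [-6.1, 1.9, 23.2]
grasp_force: 42.8
```

Contact on the tray floor is at the expected height. I'll ease off, release slowly and rise.

```bash
python3 -m creep '[{"delta_pos":[0,0,-0.15],"twist":[0,0,0],"gripper":-1},{"delta_pos":[0,0,-0.15],"twist":[0,0,0],"gripper":-0.5},{"delta_pos":[0,0,-0.15],"twist":[0,0,0],"gripper":-0.3},{"delta_pos":[0,0,-0.15],"twist":[0,0,0],"gripper":0},{"delta_pos":[0,0,-0.15],"twist":[0,0,0],"gripper":0},{"delta_pos":[0,0,-1.5],"twist":[0,0,0],"gripper":0},{"delta_pos":[0,0,-4],"twist":[0,0,0],"gripper":0},{"delta_pos":[0,0,-8],"twist":[0,0,0],"gripper":0},{"delta_pos":[0,0,-12],"twist":[0,0,0],"gripper":0},{"delta_pos":[0,0,-15],"twist":[0,0,0],"gripper":0}]'
python3 -m creep '[{"delta_pos":[0,0,-3],"twist":[0,0,0],"gripper":0},{"delta_pos":[0,0,-3],"twist":[0,0,0],"gripper":0}]' | egrep 'pos|wid'
python3 - <<'E'
from m import *
from g import red
im=eyes.get_image("side")
y=blobs("side",im,"y",(22,120,100),(38,255,255),(140,200,295,375),0)
print("plate",rect("side",y,.011),"expect corners around",pix("side",[.547,-.204,.011]))
for r in eyes.cut_out("side","cover")[:3]: print(r["confidence"],r["extent"],rect("side",r["region"],.011))
red();print(ctrl.state()["time_s"])
E
```

```text
time_s: 19.0
position: [0.5464, -0.2038, 0.155]
orientation: [[0.995, 0.103, 0.001], [0.103, -0.995, -0.001], [0.001, 0.001, -1.0]]
ft_force: [-0.1, -0.2, 0.0]
width: 0.0428
grasp_force: 0.0
position: [0.548, -0.2046, 0.1879]
width: 0.0427
plate (array([ 554.7, -216. ]), array([59.3, 24.1]), 6.9) expect corners around [170.70564868 334.54023783]
0.75 [310.1, 154.5, 361.0, 184.7] (array([ 545.4, -202. ]), array([131.5, 102. ]), 5.8)
red blob l,t,w,h,n [217 223   8   7  24] c [220.2 225.9]
red blob l,t,w,h,n [271 249   7   8  30] c [273.4 252. ]
tab_a_pin 0.54 local mm [81.  26.3]
tab_a_pin 0.36 local mm [ -65.1 -318.8]
tab_b_pin 0.64 local mm [-84.3  30.9]
19.4167
```

```bash
python3 -c "
from bench import job
print(job.hand_in())"
```

```text
the job is handed in; nothing more can be done
None
```

I handed the job in at about 19 s of the 62 s allowed, but the hand-in returned no verdict. My last measurements put the plate flat in the blue tray, within a few millimetres of its centre, and both tabs turned about 90° aside; I did not re-measure the shells or the other bench things at the end.

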